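# Widen the tamper dock by one hole and park the tamper

## Robot

A 7-joint arm with a two-finger parallel gripper is mounted at the origin on the work surface. World frame = base frame: x ahead of the robot, y to its left, z up, the work surface at z = 0. Lengths are in mm, angles in rad, forces in N, time in s.
With the tool pointing down it reaches from about 400 to 875 mm from the base axis. Payload 4.4 kg.
Tool frame: the origin (TCP) lies at the very end of the fingers, on their centre line; the grasp point (between the pads) lies 19 mm behind it; z points along the fingers, x is the direction in which the jaws open and shut, and the axes are right-handed (so a half turn about z gives the same grasp; the last joint's range is limited). The gripper opens to 85 mm and grips with 20 to 120 N. Pads are 22 mm wide; open, the fingers measure 114 mm over their backs; the gripper's body (76 mm by 85 mm) begins 54 mm behind the grasp point. The pads swing forward as they close: fully open they stand 13 mm farther back than shut.
Start: joints at [1.074, 0.628, 0.038, 1.517, -0.027, 0.996, -0.02], TCP at [271.467, -590.613, 231.313] pointing down, gripper open.
Joint ranges: [-3.06, 3.06], [-0.37, 2.12], [-1.25, 1.32], [0.18, 2.47], [-1.1, 4.24], [0.23, 1.98], [-2.94, 2.94]. Speed limits (rad/s): [2.57, 2.57, 3.14, 3.14, 3.14, 3.14, 3.14].

## Interface

Orientations are given as a unit quaternion [x, y, z, w].
In Python, from workcell import arm gives the robot as it stands.
- The arm moves only by the tool move_arm, never from a script. Its argument "moves" is a list of rows, each an object with "linear": the shift along the tool's x, y, z in cm, a list of three; "angular": the turn, a rotation vector about the tool's x, y, z in degrees, a list of three; "jaw": the gripper's target within -1 to 1 (shut at 1, half-way at 0, fully open at -1). A call has 1 to 10 rows; each row is the pose to reach, as a shift and turn from the pose measured when the call began, along the tool's axes at that moment; what a row does not reach only later rows make up. A row lasts 1/10 s, in which the tool goes at most 50 mm and 8.59 degrees, less where a joint would pass 70% of its speed; a pose out of reach is approached as far as the arm can. A call with a gripper value outside its range is refused whole. The fingers move at their own pace and stop on an object; "squeeze" is the grip in N (left out, the last holds). Time passes only in rows, so rows that repeat a pose let the fingers close. It gives the time, the measured TCP pose, the force and the opening at its end, in the units of the state.
- arm.state(): the state, without advancing time (a new reading comes with each control period).
- arm.capture(name): name is "side" or "top"; returns a dict with "pixels" (384x512x3 uint8, red, green, blue), "mtx" (3x3 intrinsics, pixels), "origin" and "rotation" of the camera in the world. Camera axes: x right, y down, z forward; pixel columns grow to the right and rows downward; lengths in mm; the calibration is good to about 2 mm. A picture is of the moment at which its call begins. There is no depth.
- arm.job_done(): hands the job in, once; it reports no verdict.
The state is a dict: "time": time; "qpos": joint angles; "joint_velocities": joint speeds; "effort": joint torques, N m; "position": TCP position; "orientation": TCP orientation; "contact_force": force on the tool from outside, world axes, zero at the start; "ft_torque": the same for the moment, N m; "width": finger opening in mm.
Only numpy, scipy, OpenCV 4.12 (cv2) and the standard library are available. Lean on these libraries where they do the work, as an engineer would, in place of code of your own. Each camera call takes 0.05 s, during which the arm holds its last target.

## Task

The tamper dock is set too narrow for the tamper. Pinch its sprung button tab to free the sliding stop, draw the stop outwards and let the button pop into the very next hole without straining it against the hole's edge, then stand the tamper upright on the rubber mat between the dock's two plates and let go. Leave the sugar bowl, puck screen, milk pitcher and grinder toggle as they are.

Things in the scene. Friction and masses are not known exactly. Their poses are not given: they have to be found in the camera images.
- dock: Tamper dock fixed to the slab: dark base plate 236 x 90 x 8 mm. Origin on the slab on the centre line; x = outward slide direction, y across, z up. Rubber mat (86 mm wide, top z = 12 mm) at x -66 to +26 mm. An open-topped aluminium channel (24 mm wide inside, walls to z = 34 mm) runs from x = 34 to 155 mm; its -y wall has a row of 11 mm long holes. A steel slide runs in it
- slide (a joint): how far the slide is drawn out along dock +x (m). Starts at about 0, locked by the button's nose in the first hole. The next hole is 32 to 52 mm further out (exact spacing unknown: feel for it), the one after 26 mm beyond that. Play 1.5 mm either way in a hole; friction about 1.5 N, some 3 N while the nose rubs on the wall. End stop at 81 mm
- button (a joint): how far the sprung button is pressed in along dock +y (m): 0 = popped out, nose through a hole; 0.010 = fully in. The nose is clear of the wall above 0.007, and when let go between holes it rides on the wall at about 0.007. Spring 3 N at 0, 7 N at 0.010
- pinch (a point): point on the slide, 57 mm above the slab, between button tab (-y side) and fixed post (+y side): upright steel plates, 24 mm long in x, 5 mm thick, 38 to 75 mm above the slab. Post's outer face at y = +11 mm from here; tab's at -21 mm popped out, -11 mm fully pressed, so a gripper centred here and closing along dock y squeezes the pair from 32 to 22 mm wide
- cross_plate (a point): centre of the near (-x) face of an upright aluminium plate on the slide, 100 mm wide in y, 6 mm thick, 40 to 78 mm above the slab, 32 mm to +x of the pinch point. Fingers standing between it and the bay can push the slide outwards on it
- nose: brass nose at the foot of the button tab, moving with it: 8 mm long in x, centred on the pinch point's x, 22 mm above the slab, pointing to dock -y; its tip shows 3 mm outside the wall when popped into a hole. Origin on the slab below the slide's centre line, shifted in y with the button
- stop_face (a point): centre of the slide's stop plate (70 mm wide, top 31 mm above the slab) on the face that looks at the mat, at mat height (12 mm). It moves with the slide
- back_face (a point): centre of the fixed back plate's face that looks at the mat, at mat height (12 mm). The bay lies between this and stop_face: 40 mm long at first, 72 to 92 mm at the next hole
- tamper_mid (a point): the tamper's centre, half-way up (45 mm above its foot), z along its axis: steel foot disc 58 mm across and 20 mm high, tapering to a 20 mm neck at 26 to 34 mm, then a walnut handle 30 mm across from 46 to 80 mm, top at 90 mm. About 0.4 kg. It stands upright on the slab
- bowl: glossy yellow sugar bowl, 92 mm across, 60 mm high, loose; origin under its centre
- screen: round steel puck screen, 58 mm across, 5 mm thick, lying loose; origin under its centre
- pitcher: steel milk pitcher, 80 mm across, 95 mm high, handle on its +y side, loose; origin under its centre
- toggle (a joint): chrome toggle on the block beside the compact grinder base: 0 = leaning towards the robot, 0.9 rad = leaning away
There are look-alikes about, which are no part of the job. Leave any purple look-alike of the part that bears tamper_mid alone.

How it is judged (in metres and radians):
On the way, in this order (a step that is already met when the one before it is completed fails the run):
1. the button is pressed in and the slide is drawn off the first hole (value of joint button above 0.005 m and value of joint slide above 0.006 m), for 0.1 s.
2. the button has popped out in the next hole (value of joint button below 0.0015 m and value of joint slide between 0.028 and 0.056 m), for 0.3 s.
At the end, for the whole second after the job is handed in: The button is out (within 1.5 mm) in the next hole (slide drawn out between 28 and 56 mm), and the tamper stands upright (within 0.08 rad), at rest and released, its whole foot on the rubber mat between the back plate and the stop plate (within 15 mm of the dock's centre line) (all of step 2 and angle between tamper_mid's own z axis and vertical below 0.08 rad and z of tamper_mid in the frame of dock between 0.053 and 0.061 m and x of tamper_mid in the frame of back_face above 0.026 m and x of tamper_mid in the frame of stop_face below -0.026 m and y of tamper_mid in the frame of dock between -0.015 and 0.015 m and linear speed of tamper below 0.02 m/s); the robot touches nothing.
It fails at once if the button's nose is strained against a hole's edge with more than 25 N (contact force between nose and anything else above 25 N).
It fails at once if the tamper is tipped over (angle between tamper_mid's own z axis and vertical above 0.6 rad).
It fails at once if the sugar bowl, puck screen or milk pitcher is moved by more than 20 mm (distance of any of bowl, screen, pitcher from where it was at the start of the episode above 0.02 m).
It fails at once if the grinder toggle is flipped (velocity of joint toggle above 0.5 rad/s or velocity of joint toggle below -0.5 rad/s).
It also fails if it takes over 58 s, if anything falls off the work surface, if the arm or the gripper's body presses on something with over 40 N, if the wrist force passes 120 N, or if a joint passes its speed limit or range.

## Working session

There is one attempt and no reset: what is moved stays moved. The work goes in short steps, Python scripts to look and compute and a tool call to move; the robot and the scene stay as the last step left them, time stands still between calls to the robot, and variables do not carry over. Pictures are saved under pics/ and viewed, and the job is handed in when it is done.

Besides the shell and the picture viewer there is one more tool, called after "Request:" as name(argument=value, ...), one argument or row to a line, values as JSON. move_arm: Moves the arm, as the interface text tells. Its arguments: {"type":"object","properties":{"moves":{"type":"array","items":{"type":"object","properties":{"linear":{"type":"array","items":{"type":"number"}},"angular":{"type":"array","items":{"type":"number"}},"jaw":{"type":"number"}}}},"squeeze":{"type":"number"}},"required":["moves"]}

```bash
ls; mkdir -p pics; python3 - <<'E'
from workcell import arm
import cv2,pickle,numpy as np
np.set_printoptions(precision=4,suppress=True)
s=arm.state();print(s)
d={}
for n in("side","top"):
    c=arm.capture(n);d[n]=c
    cv2.imwrite(f"pics/{n}0.png",cv2.resize(c["pixels"][:,:,::-1],(800,600),interpolation=cv2.INTER_CUBIC))
    print(n,c["mtx"],c["origin"],c["rotation"])
pickle.dump(d,open("c0.pkl","wb"))
E
```

```text
pics
{'time': 0.0, 'qpos': array([ 1.0742,  0.6293,  0.0384,  1.5184, -0.027 ,  0.9963, -0.02  ]), 'joint_velocities': array([ 0.001 ,  0.0001,  0.0007,  0.0009,  0.0011, -0.0002, -0.0004]), 'effort': array([  0.0003, -56.3403,   1.2266, -19.3439,   0.011 ,   0.0106,
         0.    ]), 'position': array([ 271.1803, -590.0184,  230.3829]), 'orientation': array([ 0.8419, -0.5396, -0.0008, -0.0005]), 'contact_force': array([ 0.4227,  0.4987, -0.2874]), 'ft_torque': array([0.0153, 0.0093, 0.0623]), 'width': 85.26505506705543}
side [[468.5196   0.     253.6917]
 [  0.     468.5196 194.7023]
 [  0.       0.       1.    ]] [390.3133 955.3384 788.0305] [-0.1005  0.887  -0.4489  0.0392]
top [[348.0684   0.     256.6796]
 [  0.     348.0684 189.1647]
 [  0.       0.       1.    ]] [ 451.4225  -15.0278 1129.5784] [-0.6982  0.713  -0.0434  0.0485]
```

View pics/side0.png

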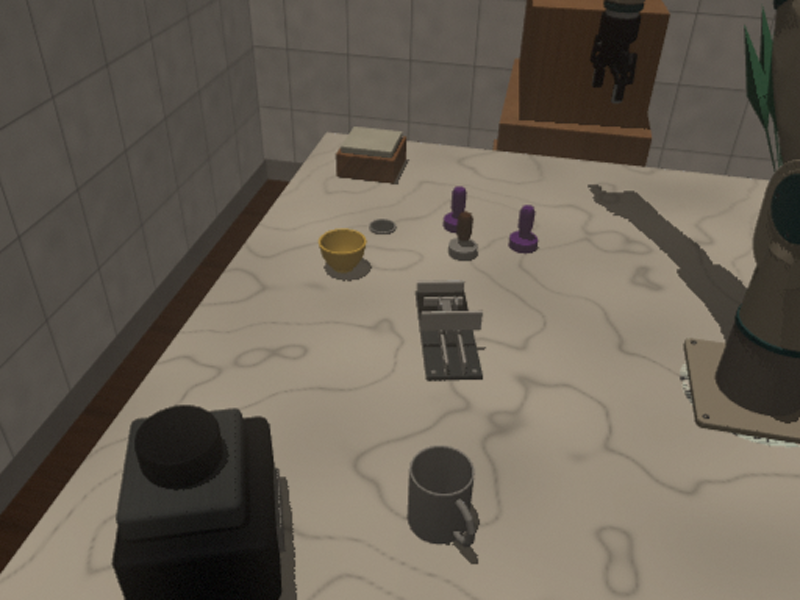

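View pics/top0.png

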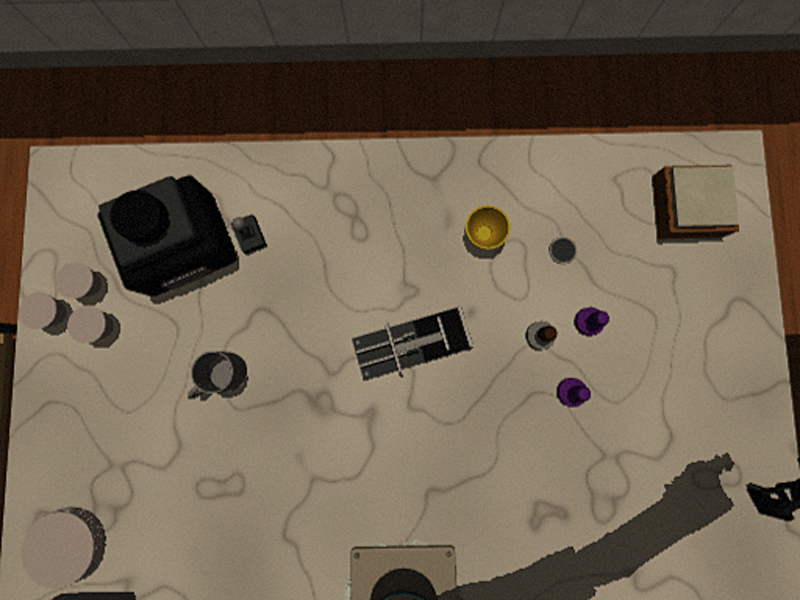

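```bash
cat > h.py <<'E'
import cv2,pickle,numpy as np
from scipy.spatial.transform import Rotation as R
np.set_printoptions(precision=2,suppress=True)
def ray(c,u,v):
    m=np.array(c["mtx"]);d=np.array([(u-m[0,2])/m[0,0],(v-m[1,2])/m[1,1],1])
    return np.array(c["origin"]),R.from_quat(c["rotation"]).as_matrix()@d
def atz(c,u,v,z):
    o,d=ray(c,u,v);return o+d*(z-o[2])/d[2]
def proj(c,p):
    m=np.array(c["mtx"]);q=R.from_quat(c["rotation"]).as_matrix().T@(np.array(p)-c["origin"]);return m[:2,:2]@(q[:2]/q[2])+m[:2,2]
def crop(c,u0,v0,w,h,s,name):
    im=c["pixels"][v0:v0+h,u0:u0+w,::-1].astype(float)
    im=np.clip(im*1.5,0,255).astype(np.uint8)
    cv2.imwrite("pics/"+name,cv2.resize(im,(w*s,h*s),interpolation=cv2.INTER_CUBIC))
E
python3 - <<'E'
from h import *
d=pickle.load(open("c0.pkl","rb"))
crop(d["top"],218,188,90,66,8,"t1.png")
crop(d["side"],255,170,66,75,8,"s1.png")
crop(d["top"],325,185,80,80,7,"t2.png")
crop(d["side"],270,110,90,70,8,"s2.png")
E
```

```text
(no output)
```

View pics/t1.png

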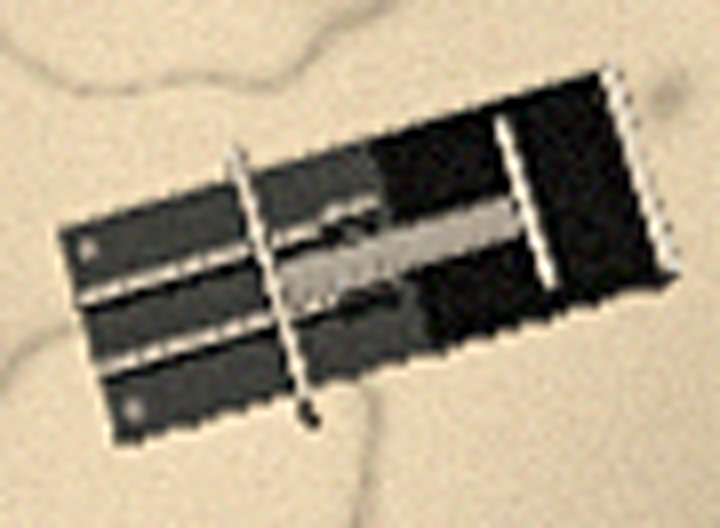

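View pics/s1.png

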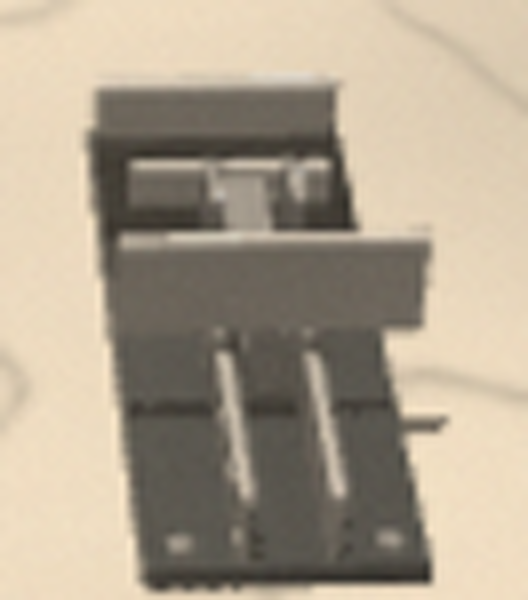

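View pics/t2.png

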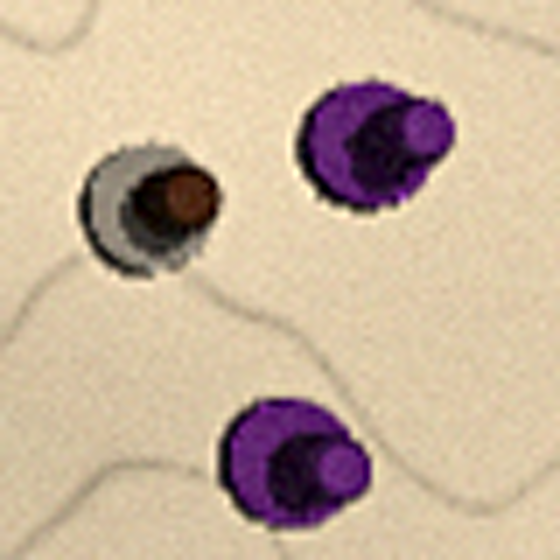

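View pics/s2.png

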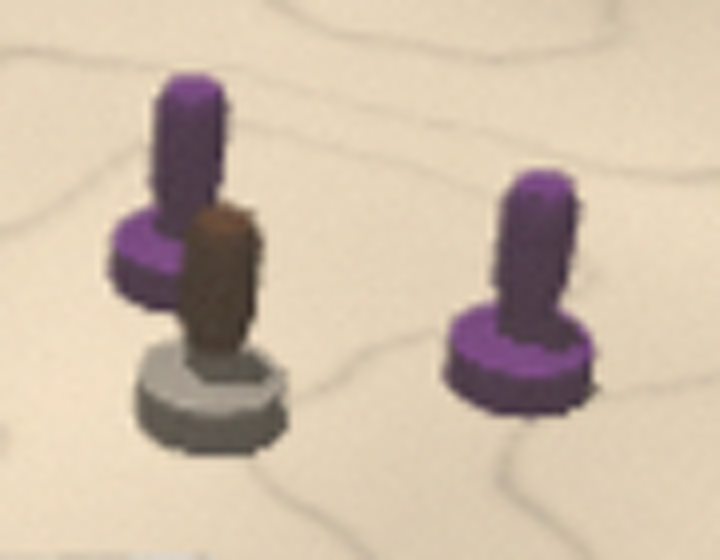

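```bash
python3 - <<'E'
from h import *
d=pickle.load(open("c0.pkl","rb"));T=d["top"];S=d["side"]
def t(x,y,z):return atz(T,218+x/8-.44,188+y/8-.44,z)
def s(x,y,z):return atz(S,255+x/8-.44,170+y/8-.44,z)
for n,p in [("A",t(60,230,8)),("B",t(115,440,8)),("matU",t(377,145,8)),("matL",t(425,350,8)),("Rlow",t(675,285,8)),("Rup",t(600,75,8)),
 ("cpU",t(235,150,78)),("cpL",t(305,410,78)),("stopU",t(502,120,31)),("stopL",t(548,285,31)),("chU",t(80,300,34)),("chL",t(102,368,34)),
 ("chU2",t(380,200,34)),("chL2",t(330,290,34)),
 ("sA",s(430,577,8)),("sB",s(145,577,8)),("s cpR",s(430,240,78)),("s cpL",s(120,240,78)),
 ("s stL",s(130,165,31)),("s stR",s(332,165,31)),("s baseRL",s(90,130,8))]: print(n,p)
def t2(x,y,z):return atz(T,325+x/7-.43,185+y/7-.43,z)
def s2(x,y,z):return atz(S,270+x/8-.44,110+y/8-.44,z)
print(t2(147,210,20)[:2],t2(188,198,90)[:2],"side", s2(211,375,20),s2(228,220,90))
E
```

```text
A [512.21  95.19   8.  ]
B [428.21  73.98   8.  ]
matU [543.79 -33.14   8.  ]
matL [461.27 -50.4    8.  ]
Rlow [ 485.05 -151.17    8.  ]
Rup [ 570.26 -124.02    8.  ]
cpU [537.26  21.76  78.  ]
cpL [439.31  -2.77  78.  ]
stopU [550.76 -82.44  31.  ]
stopL [485.4  -98.59  31.  ]
chU [483.26  85.03  34.  ]
chL [456.65  76.69  34.  ]
chU2 [519.95 -33.39  34.  ]
chL2 [485.13 -12.98  34.  ]
sA [426.9   78.43   8.  ]
sB [512.8   99.26   8.  ]
s cpR [442.85  -0.5   78.  ]
s cpL [538.06  23.05  78.  ]
s stL [552.52 -81.75  31.  ]
s stR [484.62 -98.63  31.  ]
s baseRL [ 575.42 -130.93    8.  ]
[ 509.07 -289.21] [ 510.16 -289.59] side [ 511.94 -292.18   20.  ] [ 510.43 -290.34   90.  ]
```

```bash
cat >> h.py <<'E'
PSI=np.deg2rad(14.3); XD=np.array([-np.sin(PSI),np.cos(PSI),0]); YD=np.array([-np.cos(PSI),-np.sin(PSI),0])
def delta(s,p,az=14.3):
    Rm=R.from_quat(s["orientation"])
    xa=np.deg2rad(az);x=np.array([np.cos(xa),np.sin(xa),0]);z=np.array([0,0,-1.]);y=np.cross(z,x)
    Rt=R.from_matrix(np.c_[x,y,z])
    print("t",s["time"],"pos",s["position"],"F",s["contact_force"],"w",s["width"],
     "lin cm",Rm.inv().apply(np.array(p)-s["position"])/10,"ang",np.rad2deg((Rm.inv()*Rt).as_rotvec()))
E
python3 - <<'E'
from h import *
from workcell import arm
delta(arm.state(),[498.3,-23.5,150])
d=pickle.load(open("c0.pkl","rb"));T=d["top"]
for p in[(428,130),(343,465)]: print(atz(T,325+p[0]/7,185+p[1]/7,90))
E
```

```text
t 0.1 pos [ 271.23 -590.09  230.49] F [ 0.49 -0.51  0.38] w 85.37129575953578 lin cm [-41.99 -44.29   8.12] ang [ -0.07   0.08 -79.62]
[ 535.68 -394.55   90.  ]
[ 395.71 -349.38   90.  ]
```

Request:
move_arm(
  moves=[
    {"linear":[-42,-44.3,4],"angular":[-0.1,0.1,-79.6],"jaw":-1},
    {"linear":[-42,-44.3,4],"angular":[-0.1,0.1,-79.6],"jaw":-1},
    {"linear":[-42,-44.3,4],"angular":[-0.1,0.1,-79.6],"jaw":-1},
    {"linear":[-42,-44.3,4],"angular":[-0.1,0.1,-79.6],"jaw":-1},
    {"linear":[-42,-44.3,4],"angular":[-0.1,0.1,-79.6],"jaw":-1},
    {"linear":[-42,-44.3,4],"angular":[-0.1,0.1,-79.6],"jaw":-1},
    {"linear":[-42,-44.3,4],"angular":[-0.1,0.1,-79.6],"jaw":-1},
    {"linear":[-42,-44.3,4],"angular":[-0.1,0.1,-79.6],"jaw":-1},
    {"linear":[-42,-44.3,4],"angular":[-0.1,0.1,-79.6],"jaw":-1},
    {"linear":[-42,-44.3,4],"angular":[-0.1,0.1,-79.6],"jaw":-1},
  ],
)

```text
time: 1.1
position: [457.0, -125.6, 198.4]
orientation: [0.992, 0.126, -0.0, 0.0]
contact_force: [1.2, -1.2, 0.9]
width: 85.2
```

```bash
python3 - <<'E'
from h import *
from workcell import arm
delta(arm.state(),[498.3,-23.5,150])
E
```

```text
t 1.1 pos [ 457.   -125.62  198.37] F [ 1.22 -1.22  0.89] w 85.22950824998453 lin cm [ 6.55 -8.86  4.83] ang [0.02 0.01 0.19]
```

Request:
move_arm(
  moves=[
    {"linear":[6.6,-8.9,4.8],"angular":[0,0,0.2],"jaw":-0.5},
    {"linear":[6.6,-8.9,4.8],"angular":[0,0,0.2],"jaw":-0.5},
    {"linear":[6.6,-8.9,4.8],"angular":[0,0,0.2],"jaw":-0.5},
    {"linear":[6.6,-8.9,4.8],"angular":[0,0,0.2],"jaw":-0.5},
    {"linear":[6.6,-8.9,4.8],"angular":[0,0,0.2],"jaw":-0.5},
  ],
)

```text
time: 1.6
position: [498.1, -23.1, 149.9]
orientation: [0.992, 0.125, -0.001, 0.0]
contact_force: [0.2, -0.3, 0.3]
width: 63.8
```

```bash
python3 - <<'E'
from h import *
from workcell import arm
delta(arm.state(),[498.3,-23.5,42])
c=arm.capture("top");crop(c,218,168,90,86,7,"t3.png")
c=arm.capture("side");crop(c,245,130,85,85,7,"s3.png")
E
```

```text
t 1.6 pos [498.12 -23.11 149.93] F [ 0.21 -0.31  0.34] w 63.77758887896998 lin cm [ 0.03  0.04 10.79] ang [0.03 0.1  0.04]
```

View pics/s3.png

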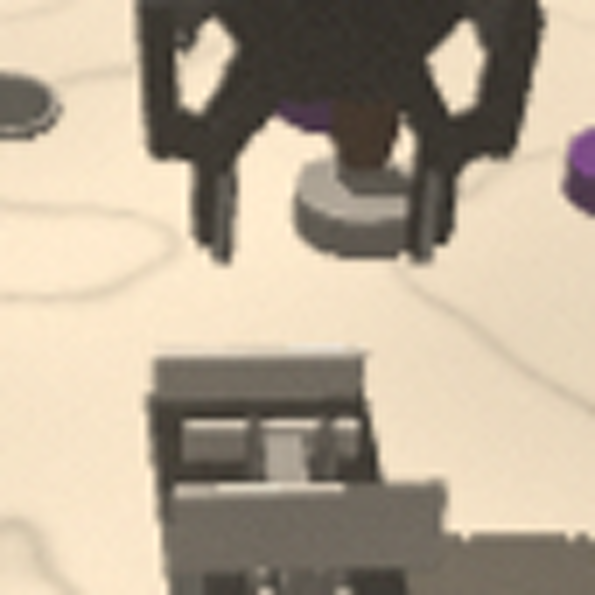

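View pics/t3.png

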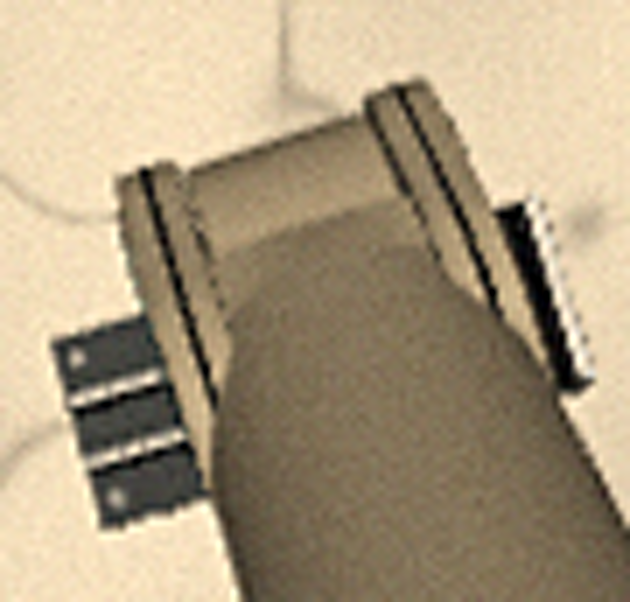

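```bash
python3 - <<'E'
from h import *
d=pickle.load(open("c0.pkl","rb"));S=d["side"];T=d["top"]
P=np.array([498.3,-23.5,0])
for xx in(-12,12):
  for yy in(-21,-16,6,11):
    p=P+XD*xx+YD*yy+[0,0,75]
    print(xx,yy,(proj(S,p)-[255,170]+.44)*8,(proj(T,p)-[218,188]+.44)*8)
crop(S,268,185,40,30,18,"s4.png");crop(T,248,205,35,30,20,"t4.png")
E
```

```text
-12 -21 [199.56 159.53] [372.44 188.99]
-12 -16 [214.86 159.48] [376.   201.71]
-12 6 [282.1  159.25] [391.71 257.88]
-12 11 [297.37 159.19] [395.3  270.69]
12 -21 [205.45 203.33] [311.37 205.93]
12 -16 [220.99 203.27] [314.9  218.67]
12 6 [289.31 203.  ] [330.46 274.93]
12 11 [304.82 202.94] [334.01 287.75]
```

View pics/s4.png

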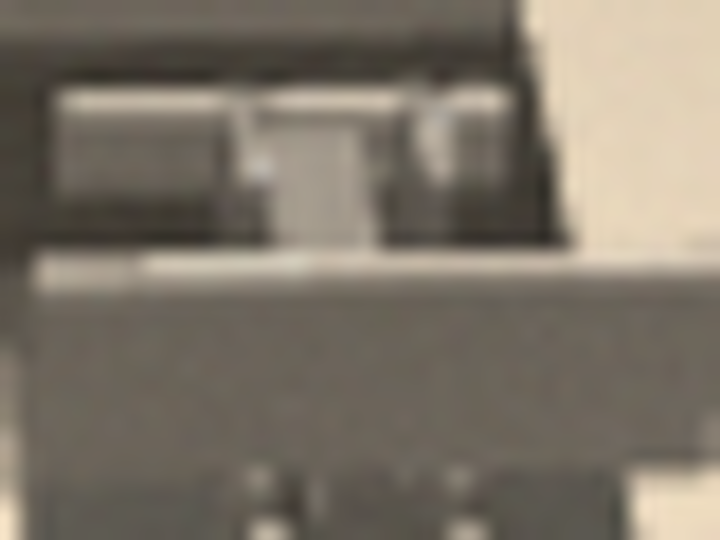

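View pics/t4.png

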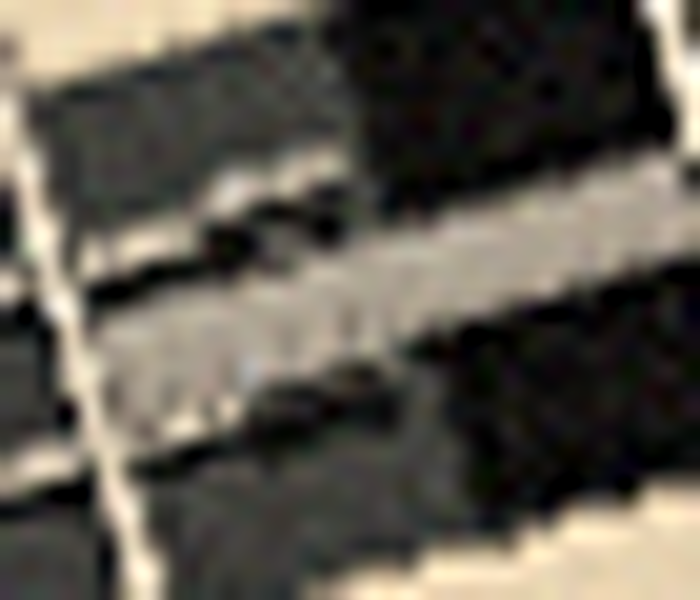

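Request:
move_arm(
  moves=[
    {"linear":[0,0,5],"angular":[0,0.1,0],"jaw":-0.4},
    {"linear":[0,0,9],"angular":[0,0.1,0],"jaw":-0.4},
    {"linear":[0,0,10.8],"angular":[0,0.1,0],"jaw":-0.3},
    {"linear":[0,0,10.8],"angular":[0,0.1,0],"jaw":-0.2},
    {"linear":[0,0,10.8],"angular":[0,0.1,0],"jaw":0},
    {"linear":[0,0,10.8],"angular":[0,0.1,0],"jaw":0},
  ],
  squeeze=30,
)

```text
time: 2.3
position: [499.3, -25.4, 43.9]
orientation: [0.992, 0.123, 0.002, 0.001]
contact_force: [-0.0, 0.4, -0.4]
width: 42.8
```

```bash
python3 - <<'E'
from h import *
from workcell import arm
delta(arm.state(),[498.3,-23.5,42])
c=arm.capture("side");crop(c,245,150,85,85,7,"s5.png")
E
```

```text
t 2.3 pos [499.28 -25.42  43.95] F [-0.01  0.42 -0.35] w 42.7788903854755 lin cm [-0.05 -0.21  0.19] ang [ 0.12 -0.21 -0.21]
```

View pics/s5.png

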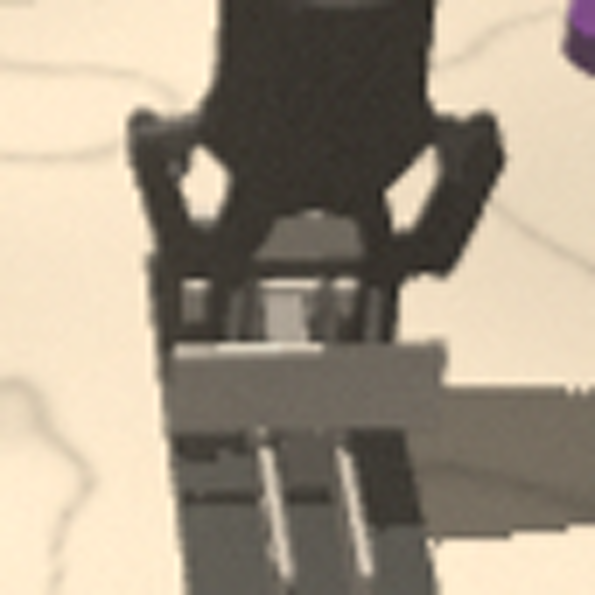

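Request:
move_arm(
  moves=[
    {"linear":[0,0,0.1],"angular":[0,0,0],"jaw":0.3},
    {"linear":[0,0,0.1],"angular":[0,0,0],"jaw":0.6},
    {"linear":[0,0,0.1],"angular":[0,0,0],"jaw":0.8},
    {"linear":[0,0,0.1],"angular":[0,0,0],"jaw":0.8},
    {"linear":[0,0,0.1],"angular":[0,0,0],"jaw":0.8},
  ],
  squeeze=30,
)

```text
time: 2.85
position: [497.5, -26.2, 44.5]
orientation: [0.992, 0.123, 0.001, 0.002]
contact_force: [-6.6, -1.8, 13.8]
width: 20.7
```

Request:
move_arm(
  moves=[
    {"linear":[0,0,-0.05],"jaw":0.8},
    {"linear":[0,0,-0.05],"jaw":0.8},
    {"linear":[0,-0.2,-0.05],"jaw":0.8},
    {"linear":[0,-0.4,-0.05],"jaw":0.8},
  ],
)

```text
invalid input
```

```bash
python3 - <<'E'
from h import *
from workcell import arm
s=arm.state();delta(s,[498.3,-23.5,42])
print(XD@s["contact_force"],YD@s["contact_force"])
E
```

```text
t 2.85 pos [497.52 -26.22  44.47] F [-6.64 -1.84 13.8 ] w 20.74435445344478 lin cm [ 0.14 -0.25  0.25] ang [ 0.21 -0.06 -0.12]
-0.13896001155053697 6.890018042910514
```

Angular is required.

Request:
move_arm(
  moves=[
    {"linear":[0,0,-0.05],"angular":[0,0,0],"jaw":0.8},
    {"linear":[0,0,-0.05],"angular":[0,0,0],"jaw":0.8},
    {"linear":[0,-0.2,-0.05],"angular":[0,0,0],"jaw":0.8},
    {"linear":[0,-0.4,-0.05],"angular":[0,0,0],"jaw":0.8},
  ],
)

```text
time: 3.25
position: [496.3, -22.7, 44.8]
orientation: [0.992, 0.123, 0.0, 0.002]
contact_force: [-0.3, -0.4, -6.8]
width: 19.9
```

```bash
python3 - <<'E'
from h import *
from workcell import arm
s=arm.state();delta(s,[498.3,-23.5,42])
print(XD@s["contact_force"],YD@s["contact_force"])
E
```

```text
t 3.25 pos [496.26 -22.74  44.85] F [-0.34 -0.38 -6.78] w 19.858328559647198 lin cm [0.18 0.12 0.29] ang [ 0.24 -0.01 -0.13]
-0.28770945766006717 0.4255037160799988
```

Request:
move_arm(
  moves=[
    {"linear":[0,-0.2,0],"angular":[0,0,0],"jaw":0.8},
    {"linear":[0,-0.5,0],"angular":[0,0,0],"jaw":0.8},
    {"linear":[0,-0.8,0],"angular":[0,0,0],"jaw":0.8},
    {"linear":[0,-1.1,0],"angular":[0,0,0],"jaw":0.8},
    {"linear":[0,-1.4,0],"angular":[0,0,0],"jaw":0.8},
    {"linear":[0,-1.6,0],"angular":[0,0,0],"jaw":0.8},
    {"linear":[0,-1.6,0],"angular":[0,0,0],"jaw":0.8},
  ],
)

```text
time: 3.95
position: [491.9, -6.6, 44.8]
orientation: [0.992, 0.124, 0.0, 0.002]
contact_force: [-2.3, -0.3, -4.2]
width: 20.2
```

```bash
cat >> h.py <<'E'
def st(s):
    print("t",s["time"],"slide~",XD@(s["position"]-[497.52,-26.22,0]),"pos",s["position"],"Fx,y,z",XD@s["contact_force"],YD@s["contact_force"],s["contact_force"][2],"w",s["width"])
E
python3 - <<'E'
from h import *
from workcell import arm
st(arm.state())
c=arm.capture("side");crop(c,245,150,85,85,7,"s6.png");pickle.dump(c,open("c6.pkl","wb"))
E
```

```text
t 3.95 slide~ 20.4517904963357 pos [491.86  -6.56  44.81] Fx,y,z 0.29063021047731163 2.291016199618017 -4.162551671668895 w 20.17520778255038
```

View pics/s6.png

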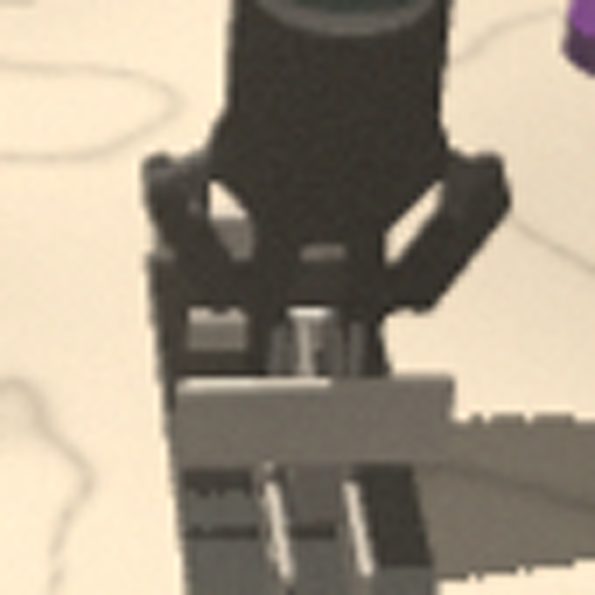

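Request:
move_arm(
  moves=[
    {"linear":[0,-0.3,0],"angular":[0,0,0],"jaw":0.8},
    {"linear":[0,-0.5,0],"angular":[0,0,0],"jaw":0.8},
    {"linear":[0,-0.5,0],"angular":[0,0,0],"jaw":0.8},
    {"linear":[0,-0.5,0],"angular":[0,0,0],"jaw":0.2},
    {"linear":[0,-0.5,0],"angular":[0,0,0],"jaw":-0.4},
    {"linear":[0,-0.5,0],"angular":[0,0,0],"jaw":-0.4},
    {"linear":[0,-0.5,0],"angular":[0,0,0],"jaw":-0.4},
    {"linear":[0,-0.5,0],"angular":[0,0,0],"jaw":-0.4},
  ],
)

```text
time: 4.8
position: [490.7, -1.8, 44.9]
orientation: [0.992, 0.124, 0.0, 0.002]
contact_force: [0.3, -0.1, -0.3]
width: 60.0
```

```bash
python3 - <<'E'
from h import *
from workcell import arm
st(arm.state())
c=arm.capture("side");crop(c,245,150,85,85,7,"s7.png");pickle.dump(c,open("c7.pkl","wb"))
E
```

```text
t 4.8 slide~ 25.394937607745323 pos [490.7   -1.75  44.94] Fx,y,z -0.1396678351060493 -0.3115649403455896 -0.2932166707154256 w 60.00465365873522
```

View pics/s7.png

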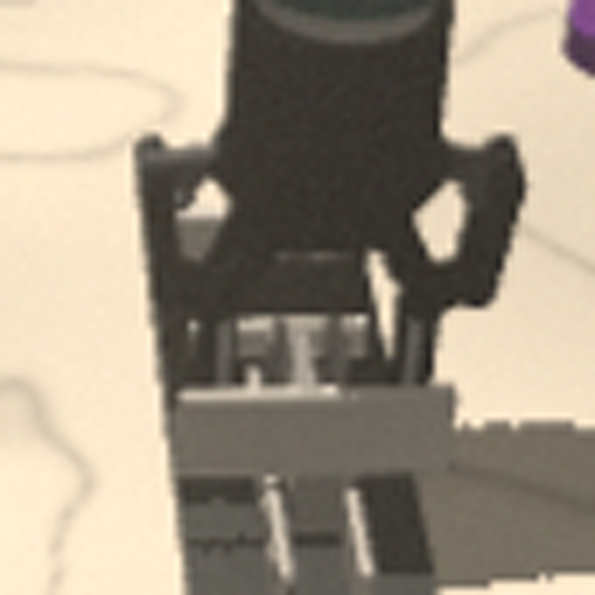

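Request:
move_arm(
  moves=[
    {"linear":[0,-0.6,0],"angular":[0,0,0],"jaw":-0.4},
    {"linear":[0,-1.2,0],"angular":[0,0,0],"jaw":-0.4},
    {"linear":[0,-1.7,0],"angular":[0,0,0],"jaw":-0.4},
    {"linear":[0,-1.8,0],"angular":[0,0,0],"jaw":-0.4},
    {"linear":[0,-1.9,0],"angular":[0,0,0],"jaw":-0.4},
    {"linear":[0,-2.0,0],"angular":[0,0,0],"jaw":-0.4},
  ],
)

```text
time: 5.45
position: [485.7, 17.6, 44.8]
orientation: [0.992, 0.124, 0.0, 0.002]
contact_force: [-0.2, -0.2, 0.7]
width: 59.5
```

```bash
python3 - <<'E'
from h import *
from workcell import arm
st(arm.state())
E
```

```text
t 5.45 slide~ 45.384825475786876 pos [485.72  17.61  44.8 ] Fx,y,z -0.12812920994506044 0.2090659433809626 0.7368895679288148 w 59.52722466134069
```

Request:
move_arm(
  moves=[
    {"linear":[0,-0.1,0],"angular":[0,0,0],"jaw":-0.4},
    {"linear":[0,-0.2,0],"angular":[0,0,0],"jaw":-0.4},
    {"linear":[0,-0.3,0],"angular":[0,0,0],"jaw":-0.4},
    {"linear":[0,-0.4,0],"angular":[0,0,0],"jaw":-0.4},
  ],
)

```text
time: 5.85
position: [485.2, 19.9, 44.8]
orientation: [0.992, 0.123, 0.0, 0.003]
contact_force: [2.3, -4.9, -0.5]
width: 59.6
```

Request:
move_arm(
  moves=[
    {"linear":[0,-0.1,0],"angular":[0,0,0],"jaw":-0.4},
    {"linear":[0,-0.2,0],"angular":[0,0,0],"jaw":-0.4},
  ],
)

```text
time: 6.05
position: [484.9, 20.8, 44.8]
orientation: [0.992, 0.123, 0.0, 0.003]
contact_force: [1.3, -3.8, -0.1]
width: 60.2
```

```bash
python3 - <<'E'
from h import *
from workcell import arm
st(arm.state())
E
```

```text
t 6.05 slide~ 48.64931824020557 pos [484.87  20.76  44.83] Fx,y,z -4.046376761395806 -0.35403803903159325 -0.11324884685672953 w 60.201894073681174
```

Request:
move_arm(
  moves=[
    {"linear":[0,-0.2,0],"angular":[0,0,0],"jaw":-0.4},
    {"linear":[0,-0.3,0],"angular":[0,0,0],"jaw":-0.4},
    {"linear":[0,-0.4,0],"angular":[0,0,0],"jaw":-0.4},
  ],
)

```text
time: 6.35
position: [484.0, 23.7, 44.8]
orientation: [0.992, 0.122, 0.0, 0.004]
contact_force: [0.5, -4.8, -0.1]
width: 59.8
```

Request:
move_arm(
  moves=[
    {"linear":[0,-0.2,0],"angular":[0,0,0],"jaw":-0.4},
    {"linear":[0,-0.3,0],"angular":[0,0,0],"jaw":-0.4},
  ],
)

```text
time: 6.55
position: [483.4, 26.0, 44.8]
orientation: [0.993, 0.122, 0.0, 0.004]
contact_force: [0.9, -4.4, -0.5]
width: 59.7
```

Request:
move_arm(
  moves=[
    {"linear":[0,-0.2,0],"angular":[0,0,0],"jaw":-0.4},
    {"linear":[0,-0.3,0],"angular":[0,0,0],"jaw":-0.4},
  ],
)

```text
time: 6.75
position: [482.7, 28.7, 44.8]
orientation: [0.993, 0.122, 0.0, 0.005]
contact_force: [1.0, -4.3, -0.5]
width: 59.9
```

```bash
python3 - <<'E'
from h import *
from workcell import arm
st(arm.state())
c=arm.capture("side");crop(c,245,150,85,85,7,"s8.png");pickle.dump(c,open("c8.pkl","wb"))
E
```

```text
t 6.75 slide~ 56.8919657864608 pos [482.66  28.7   44.83] Fx,y,z -4.379606682743585 0.06828735817787114 -0.5335745747307125 w 59.87457045724908
```

View pics/s8.png

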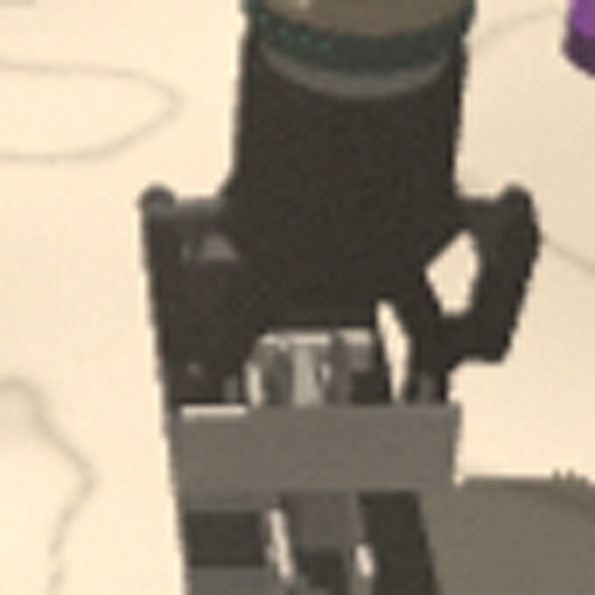

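Request:
move_arm(
  moves=[
    {"linear":[0,-0.2,0],"angular":[0,0,0],"jaw":-0.4},
    {"linear":[0,-0.3,0],"angular":[0,0,0],"jaw":-0.4},
  ],
)

```text
time: 7.0
position: [481.8, 31.9, 44.8]
orientation: [0.993, 0.122, 0.0, 0.004]
contact_force: [-0.1, -4.8, -0.1]
width: 60.0
```

Request:
move_arm(
  moves=[
    {"linear":[0,-0.2,0],"angular":[0,0,0],"jaw":-0.4},
    {"linear":[0,-0.3,0],"angular":[0,0,0],"jaw":-0.4},
  ],
)

```text
time: 7.2
position: [480.9, 34.9, 44.8]
orientation: [0.993, 0.122, -0.0, 0.005]
contact_force: [1.6, -5.6, -0.1]
width: 59.8
```

Request:
move_arm(
  moves=[
    {"linear":[0,-0.15,0],"angular":[0,0,0],"jaw":-0.4},
    {"linear":[0,-0.25,0],"angular":[0,0,0],"jaw":-0.4},
  ],
)

```text
time: 7.4
position: [480.3, 37.3, 44.8]
orientation: [0.992, 0.122, -0.0, 0.005]
contact_force: [0.7, -5.1, 0.6]
width: 60.0
```

Request:
move_arm(
  moves=[
    {"linear":[0,-0.15,0],"angular":[0,0,0],"jaw":-0.4},
    {"linear":[0,-0.25,0],"angular":[0,0,0],"jaw":-0.4},
  ],
)

```text
time: 7.6
position: [479.6, 39.7, 44.8]
orientation: [0.992, 0.122, -0.0, 0.005]
contact_force: [1.7, -3.9, 0.6]
width: 59.9
```

Request:
move_arm(
  moves=[
    {"linear":[0,-0.15,0],"angular":[0,0,0],"jaw":-0.4},
    {"linear":[0,-0.2,0],"angular":[0,0,0],"jaw":-0.4},
  ],
)

```text
time: 7.8
position: [479.1, 41.7, 44.8]
orientation: [0.992, 0.122, -0.0, 0.005]
contact_force: [0.9, -5.7, 0.7]
width: 59.6
```

```bash
python3 - <<'E'
from h import *
from workcell import arm
st(arm.state())
c=arm.capture("side");crop(c,255,185,60,50,12,"s9.png");pickle.dump(c,open("c9.pkl","wb"))
E
```

```text
t 7.8 slide~ 70.39262834686963 pos [479.09  41.73  44.79] Fx,y,z -5.713888757711878 0.4968500043321571 0.6853333038405384 w 59.57580739676449
```

View pics/s9.png

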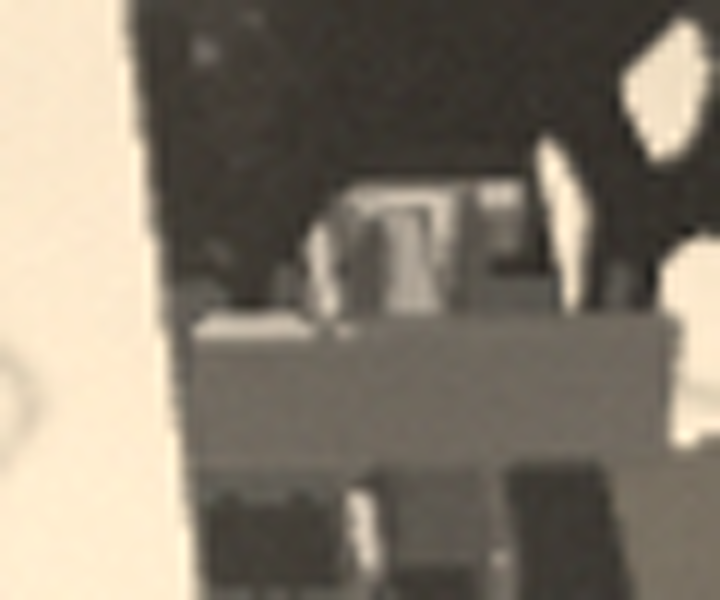

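```bash
python3 - <<'E'
from h import *
S=pickle.load(open("c9.pkl","rb"))
P=np.array([498.3,-23.5,0])
for sl in(46,48,50):
 print(sl,"plate L/R top near/far",[(proj(S,P+XD*(sl+a)+YD*b+[0,0,78])-[255,185]+.46)*12 for a,b in((32,-50),(38,-50),(38,50))])
 for yo,n in((-14,"ride"),(-21,"pop"),(6,"post")):
  print(n,[(proj(S,P+XD*(sl+a)+YD*b+[0,0,75])-[255,185]+.46)*12 for a,b in((-12,yo),(-12,yo+5),(12,yo),(12,yo+5))])
E
```

```text
46 plate L/R top near/far [array([193.29, 306.49]), array([195.17, 324.84]), array([684.97, 322.23])]
ride [array([349.89, 187.19]), array([373.53, 187.09]), array([359.84, 257.07]), array([383.87, 256.96])]
pop [array([316.77, 187.34]), array([340.43, 187.23]), array([326.18, 257.24]), array([350.22, 257.12])]
post [array([444.42, 186.78]), array([468.04, 186.68]), array([455.93, 256.61]), array([479.93, 256.49])]
48 plate L/R top near/far [array([193.92, 312.59]), array([195.8 , 330.99]), array([686.28, 328.36])]
ride [array([350.71, 192.93]), array([374.38, 192.83]), array([360.68, 263.  ]), array([384.75, 262.88])]
pop [array([317.54, 193.08]), array([341.23, 192.97]), array([326.97, 263.17]), array([351.05, 263.05])]
post [array([445.37, 192.51]), array([469.01, 192.41]), array([456.9 , 262.53]), array([480.94, 262.41])]
50 plate L/R top near/far [array([194.54, 318.7 ]), array([196.43, 337.15]), array([687.6, 334.5])]
ride [array([351.53, 198.68]), array([375.23, 198.58]), array([361.53, 268.95]), array([385.63, 268.83])]
pop [array([318.32, 198.83]), array([342.04, 198.72]), array([327.77, 269.11]), array([351.89, 268.99])]
post [array([446.31, 198.26]), array([469.99, 198.16]), array([457.88, 268.47]), array([481.95, 268.35])]
```

Request:
move_arm(
  moves=[
    {"linear":[0,-0.15,0],"angular":[0,0,0],"jaw":-0.4},
    {"linear":[0,-0.2,0],"angular":[0,0,0],"jaw":-0.4},
  ],
)

```text
time: 8.05
position: [478.2, 44.8, 44.7]
orientation: [0.992, 0.122, -0.0, 0.004]
contact_force: [-0.0, -0.9, 2.5]
width: 60.0
```

```bash
python3 - <<'E'
from h import *
from workcell import arm
st(arm.state())
c=arm.capture("side");crop(c,255,185,60,50,12,"s10.png");pickle.dump(c,open("c10.pkl","wb"))
E
```

```text
t 8.05 slide~ 73.55237953804377 pos [478.22  44.76  44.74] Fx,y,z -0.8850926781339492 0.26461591859118566 2.469399872791669 w 60.0320974359432
```

View pics/s10.png

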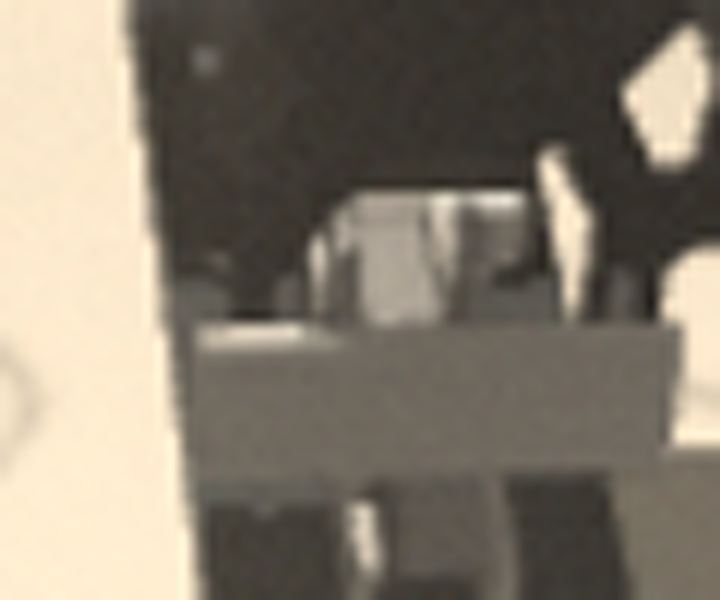

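Request:
move_arm(
  moves=[
    {"linear":[0,0.3,0],"angular":[0,0,0],"jaw":-0.4},
    {"linear":[0,0.8,0],"angular":[0,0,0],"jaw":-0.4},
    {"linear":[0,1.0,-0.5],"angular":[0,0,0],"jaw":-0.4},
    {"linear":[0,1.0,-3],"angular":[0,0,0],"jaw":-0.4},
    {"linear":[0,1.0,-7],"angular":[0,0,0],"jaw":-0.4},
    {"linear":[0,1.0,-12],"angular":[0,0,0],"jaw":-0.4},
  ],
)

```text
time: 8.7
position: [479.2, 35.9, 165.3]
orientation: [0.992, 0.123, -0.002, 0.004]
contact_force: [0.8, 0.2, -0.3]
width: 59.4
```

```bash
python3 - <<'E'
from h import *
from workcell import arm
s=arm.state();st(s);delta(s,[510,-290,150])
c=arm.capture("side");crop(c,255,170,60,70,8,"s11.png");pickle.dump(c,open("c11.pkl","wb"))
E
```

```text
t 8.7 slide~ 64.732821261819 pos [479.25  35.93 165.27] Fx,y,z -0.015442684960643323 -0.8661413515161315 -0.33763028026516795 w 59.42428226317703
t 8.7 pos [479.25  35.93 165.27] F [ 0.84  0.2  -0.34] w 59.42428226317703 lin cm [-4.94 32.35  1.78] ang [ 0.39  0.3  -0.21]
```

View pics/s11.png

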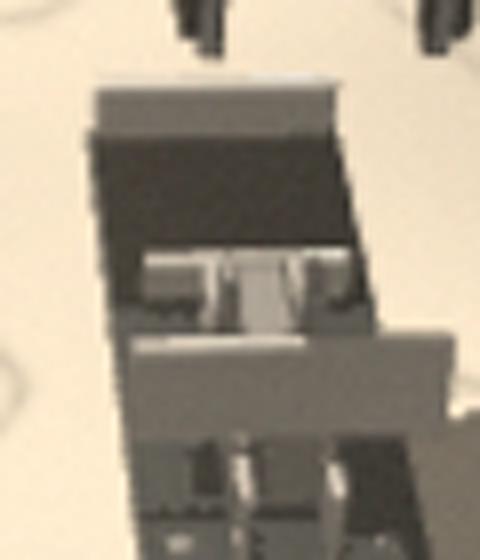

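Request:
move_arm(
  moves=[
    {"linear":[-4.9,32.4,1.8],"angular":[0.4,0.3,-0.2],"jaw":-0.4},
    {"linear":[-4.9,32.4,1.8],"angular":[0.4,0.3,-0.2],"jaw":-0.4},
    {"linear":[-4.9,32.4,1.8],"angular":[0.4,0.3,-0.2],"jaw":-0.4},
    {"linear":[-4.9,32.4,1.8],"angular":[0.4,0.3,-0.2],"jaw":-0.4},
    {"linear":[-4.9,32.4,1.8],"angular":[0.4,0.3,-0.2],"jaw":-0.4},
    {"linear":[-4.9,32.4,1.8],"angular":[0.4,0.3,-0.2],"jaw":-0.4},
    {"linear":[-4.9,32.4,1.8],"angular":[0.4,0.3,-0.2],"jaw":-0.4},
    {"linear":[-4.9,32.4,1.8],"angular":[0.4,0.3,-0.2],"jaw":-0.4},
    {"linear":[-4.9,32.4,1.8],"angular":[0.4,0.3,-0.2],"jaw":-0.4},
    {"linear":[-4.9,32.4,1.8],"angular":[0.4,0.3,-0.2],"jaw":-0.4},
  ],
)

```text
time: 9.75
position: [515.7, -287.3, 157.6]
orientation: [0.992, 0.126, 0.007, -0.001]
contact_force: [-0.2, 0.1, 0.1]
width: 59.5
```

```bash
python3 - <<'E'
from h import *
from workcell import arm
s=arm.state();delta(s,[510.4,-290,46])
T=arm.capture("top");S=arm.capture("side");pickle.dump((T,S),open("c12.pkl","wb"))
crop(T,218,188,90,66,8,"t12.png");crop(S,255,160,70,80,7,"s12.png");crop(S,260,80,90,90,7,"s13.png")
E
```

```text
t 9.75 pos [ 515.72 -287.33  157.6 ] F [-0.25  0.13  0.1 ] w 59.513958937518545 lin cm [-0.74  0.12 11.15] ang [ 0.04 -0.8   0.12]
```

View pics/t12.png

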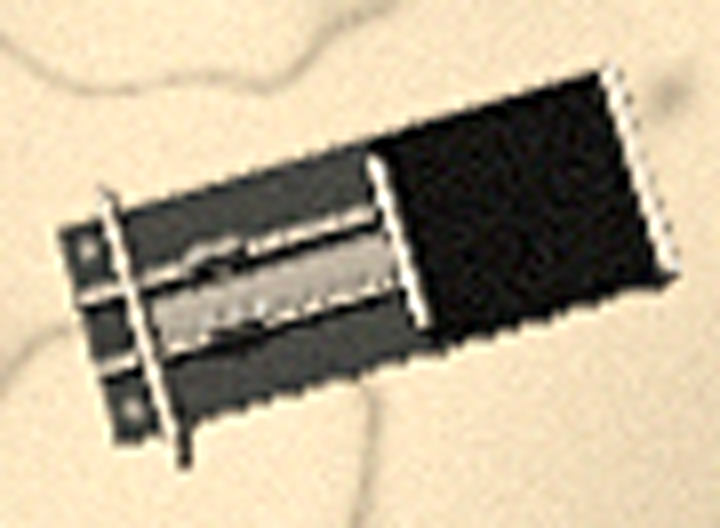

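View pics/s12.png

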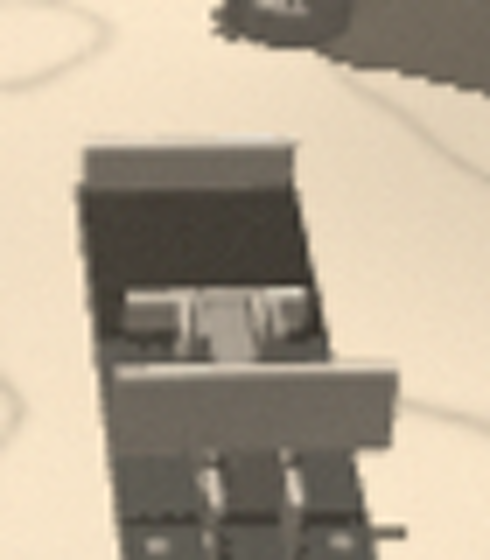

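View pics/s13.png

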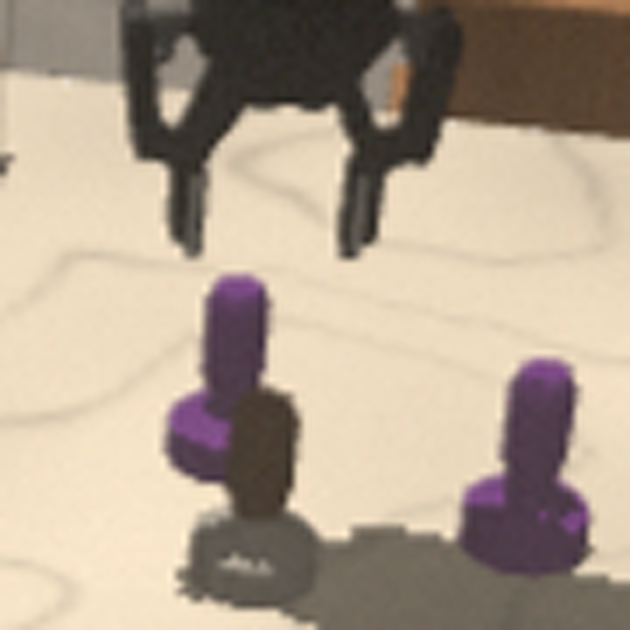

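```bash
python3 - <<'E'
from h import *
T,S=pickle.load(open("c12.pkl","rb"))
def t(x,y,z):return atz(T,218+x/8-.44,188+y/8-.44,z)
def s(x,y,z):return atz(S,255+x/7-.43,160+y/7-.43,z)
P=np.array([498.3,-23.5,0])
for n,p in [("back L",s(83,186,12)),("back R",s(297,186,12)),("stopU",t(375,158,31)),("stopL",t(422,325,31)),("s stL",s(127,292,31)),("s stR",s(305,292,31)),("cpU",t(105,190,78)),("cpL",t(182,450,78))]:
  print(n,p,XD@(p-P),YD@(p-P))
print(t(605,70,31),t(680,272,31))
E
```

```text
back L [ 572.44 -124.17   12.  ] -115.86634184514512 -46.9752758862519
back R [ 487.18 -145.41   12.  ] -115.39141400061185 40.88337433121905
stopU [536.76 -31.86  31.  ] -17.599925773237214 -35.20691656531655
stopL [470.81 -48.75  31.  ] -17.674072305939887 32.86937572992665
s stL [538.21 -33.16  31.  ] -19.2215749475592 -36.28931105436029
s stR [471.96 -49.54  31.  ] -18.722804738481063 31.957831947612846
cpU [523.16  71.16  78.  ] 85.58642228958887 -47.46709179903609
cpL [425.46  43.44  78.  ] 82.8613566832799 54.048952680039456
[ 569.77 -123.83   31.  ] [ 489.4  -150.53   31.  ]
```

Request:
move_arm(
  moves=[
    {"linear":[-0.7,0.1,0],"angular":[0,-0.8,0.1],"jaw":-0.4},
    {"linear":[-0.7,0.1,4],"angular":[0,-0.8,0.1],"jaw":-0.4},
    {"linear":[-0.7,0.1,4],"angular":[0,-0.8,0.1],"jaw":-0.4},
    {"linear":[-0.7,0.1,4],"angular":[0,-0.8,0.1],"jaw":-0.4},
  ],
)

```text
time: 10.25
position: [509.4, -289.2, 117.5]
orientation: [0.992, 0.125, -0.001, 0.0]
contact_force: [0.6, 0.1, 0.5]
width: 59.9
```

```bash
python3 - <<'E'
from h import *
from workcell import arm
s=arm.state();delta(s,[510.4,-290,46])
S=arm.capture("side");crop(S,260,80,90,90,7,"s14.png")
m=510.4,-290
print((proj(S,[*m,90])-[260,80]+.43)*7,(proj(S,s["position"])-[260,80]+.43)*7)
E
```

```text
t 10.25 pos [ 509.4  -289.15  117.52] F [0.61 0.09 0.55] w 59.85087304662223 lin cm [0.09 0.11 7.15] ang [-0.    0.1   0.12]
[269.4  402.82] [276.41 347.43]
```

View pics/s14.png

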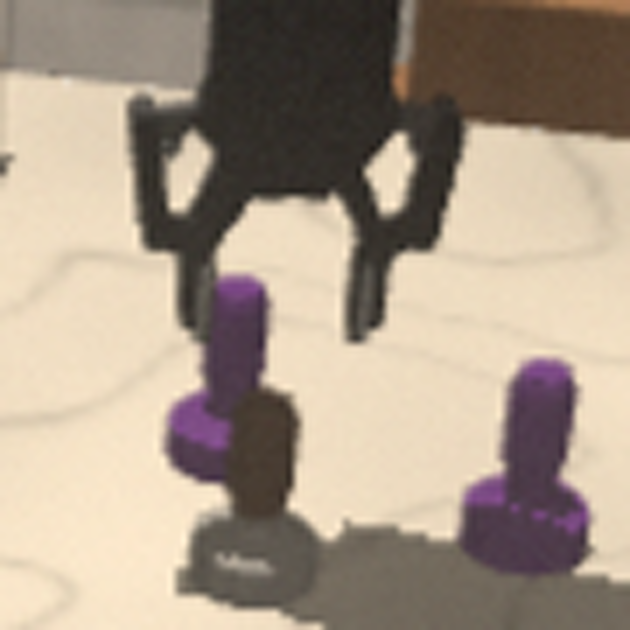

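Request:
move_arm(
  moves=[
    {"linear":[0.1,0.1,3],"angular":[0,0.1,0.1],"jaw":-0.4},
    {"linear":[0.1,0.1,6],"angular":[0,0.1,0.1],"jaw":-0.4},
    {"linear":[0.1,0.1,7],"angular":[0,0.1,0.1],"jaw":-0.4},
    {"linear":[0.1,0.1,7],"angular":[0,0.1,0.1],"jaw":-0.2},
    {"linear":[0.1,0.1,7],"angular":[0,0.1,0.1],"jaw":0},
  ],
)

```text
time: 10.8
position: [512.7, -290.8, 49.9]
orientation: [0.992, 0.125, 0.002, 0.001]
contact_force: [0.4, 0.5, -0.2]
width: 42.5
```

```bash
python3 - <<'E'
from h import *
from workcell import arm
s=arm.state();delta(s,[510.4,-290,46])
S=arm.capture("side");T=arm.capture("top");crop(S,260,80,90,90,7,"s15.png")
E
```

```text
t 10.8 pos [ 512.65 -290.77   49.85] F [ 0.42  0.48 -0.16] w 42.523342743982035 lin cm [-0.2  -0.13  0.38] ang [ 0.16 -0.21  0.01]
```

View pics/s15.png

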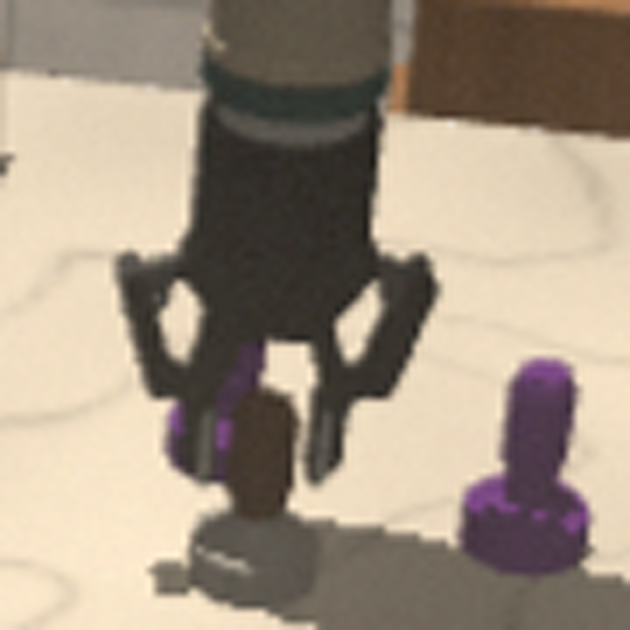

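Request:
move_arm(
  moves=[
    {"linear":[-0.2,-0.1,0.3],"angular":[0.2,-0.2,0],"jaw":0.1},
    {"linear":[-0.2,-0.1,0.3],"angular":[0.2,-0.2,0],"jaw":0.3},
    {"linear":[-0.2,-0.1,0.3],"angular":[0.2,-0.2,0],"jaw":0.5},
    {"linear":[-0.2,-0.1,0.3],"angular":[0.2,-0.2,0],"jaw":0.6},
    {"linear":[-0.2,-0.1,0.3],"angular":[0.2,-0.2,0],"jaw":0.6},
  ],
  squeeze=40,
)

```text
time: 11.4
position: [511.5, -290.7, 48.0]
orientation: [0.992, 0.125, 0.001, 0.0]
contact_force: [0.8, -0.2, 5.9]
width: 29.4
```

Request:
move_arm(
  moves=[
    {"linear":[0,0,-0.5],"angular":[0,0,0],"jaw":0.6},
    {"linear":[0,0,-1.5],"angular":[0,0,0],"jaw":0.6},
    {"linear":[0,0,-3],"angular":[0,0,0],"jaw":0.6},
    {"linear":[0,0,-5],"angular":[0,0,0],"jaw":0.6},
    {"linear":[0,0,-8],"angular":[0,0,0],"jaw":0.6},
    {"linear":[0,0,-11],"angular":[0,0,0],"jaw":0.6},
    {"linear":[0,0,-12],"angular":[0,0,0],"jaw":0.6},
    {"linear":[0,0,-12],"angular":[0,0,0],"jaw":0.6},
  ],
)

```text
time: 12.2
position: [512.1, -291.2, 169.9]
orientation: [0.992, 0.124, 0.003, 0.002]
contact_force: [-0.3, -0.1, -3.2]
width: 29.0
```

```bash
python3 - <<'E'
from h import *
from workcell import arm
P=np.array([498.3,-23.5,0])
# bay center: back face x=-115.6, stop face = back+~90
tgt=P+XD*(-115.6+46)+YD*(-1.5); print("tgt",tgt)
s=arm.state();tgt[2]=s["position"][2]; delta(s,tgt)
S=arm.capture("side");crop(S,245,60,110,110,6,"s16.png")
E
```

```text
tgt [516.94 -90.57   0.  ]
t 12.2 pos [ 512.09 -291.23  169.9 ] F [-0.31 -0.13 -3.24] w 29.01545538058206 lin cm [  5.42 -19.32  -0.04] ang [ 0.21 -0.28 -0.01]
```

View pics/s16.png

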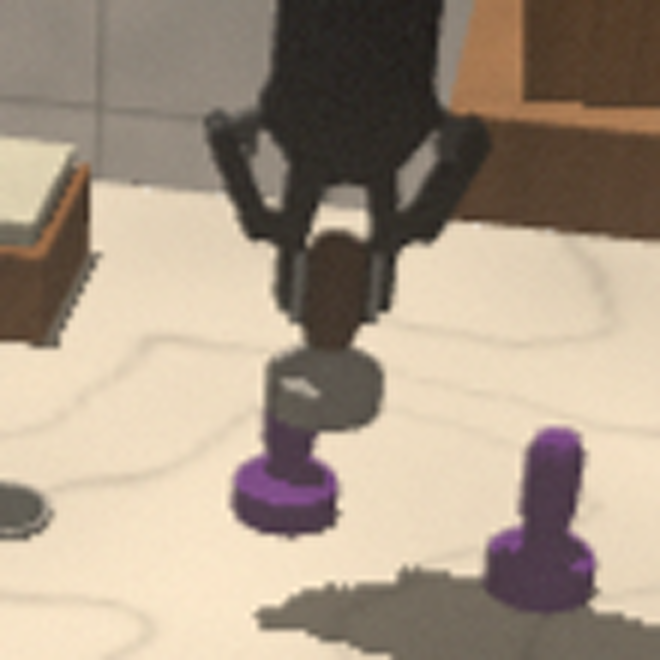

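Request:
move_arm(
  moves=[
    {"linear":[0.7,-2.4,0],"angular":[0.1,-0.1,0],"jaw":0.6},
    {"linear":[1.4,-4.8,0],"angular":[0.1,-0.2,0],"jaw":0.6},
    {"linear":[2.1,-7.6,0],"angular":[0.2,-0.3,0],"jaw":0.6},
    {"linear":[2.9,-10.4,0],"angular":[0.2,-0.3,0],"jaw":0.6},
    {"linear":[3.7,-13.2,0],"angular":[0.2,-0.3,0],"jaw":0.6},
    {"linear":[4.5,-16,0],"angular":[0.2,-0.3,0],"jaw":0.6},
    {"linear":[5.0,-18,0],"angular":[0.2,-0.3,0],"jaw":0.6},
    {"linear":[5.4,-19.3,0],"angular":[0.2,-0.3,0],"jaw":0.6},
    {"linear":[5.4,-19.3,0],"angular":[0.2,-0.3,0],"jaw":0.6},
    {"linear":[5.4,-19.3,0],"angular":[0.2,-0.3,0],"jaw":0.6},
  ],
)

```text
time: 13.25
position: [515.2, -91.5, 167.4]
orientation: [0.992, 0.124, -0.002, -0.0]
contact_force: [-0.4, -0.7, -3.7]
width: 28.6
```

```bash
python3 - <<'E'
from h import *
from workcell import arm
s=arm.state();delta(s,[516.9,-90.6,61.5])
S=arm.capture("side");T=arm.capture("top");crop(S,235,110,100,110,6,"s17.png");crop(T,218,168,110,86,6,"t17.png")
E
```

```text
t 13.25 pos [515.23 -91.52 167.38] F [-0.41 -0.67 -3.74] w 28.614391358973467 lin cm [ 0.23 -0.03 10.59] ang [-0.08  0.25 -0.03]
```

View pics/s17.png

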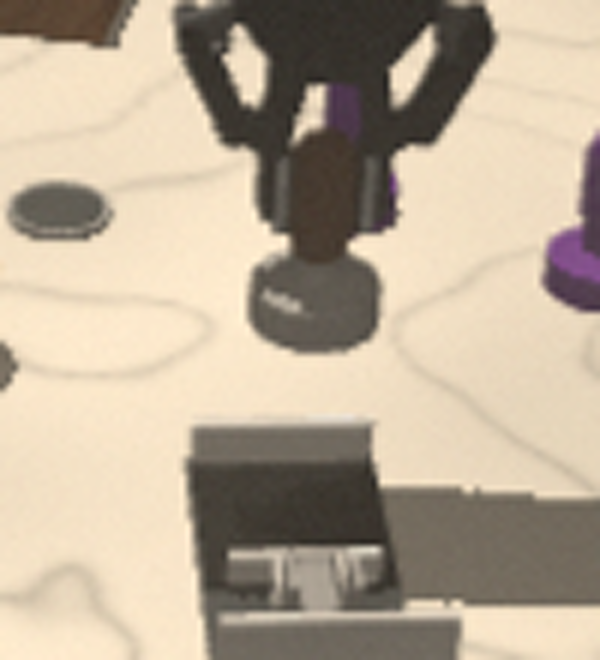

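Request:
move_arm(
  moves=[
    {"linear":[0.2,0,2],"angular":[-0.1,0.2,0],"jaw":0.6},
    {"linear":[0.2,0,4],"angular":[-0.1,0.2,0],"jaw":0.6},
    {"linear":[0.2,0,6],"angular":[-0.1,0.2,0],"jaw":0.6},
    {"linear":[0.2,0,7.5],"angular":[-0.1,0.2,0],"jaw":0.6},
    {"linear":[0.2,0,8.5],"angular":[-0.1,0.2,0],"jaw":0.6},
    {"linear":[0.2,0,9],"angular":[-0.1,0.2,0],"jaw":0.6},
    {"linear":[0.2,0,9.2],"angular":[-0.1,0.2,0],"jaw":0.6},
    {"linear":[0.2,0,9.2],"angular":[-0.1,0.2,0],"jaw":0.6},
  ],
)

```text
time: 14.15
position: [517.2, -92.0, 75.9]
orientation: [0.992, 0.123, 0.0, 0.0]
contact_force: [0.2, -0.4, -3.5]
width: 29.0
```

```bash
python3 - <<'E'
from h import *
from workcell import arm
s=arm.state();delta(s,[516.9,-90.6,60])
S=arm.capture("side");crop(S,245,140,80,90,7,"s18.png")
E
```

```text
t 14.15 pos [517.23 -92.05  75.88] F [ 0.17 -0.35 -3.46] w 28.995319590912644 lin cm [ 0.   -0.15  1.59] ang [ 0.05 -0.01 -0.16]
```

View pics/s18.png

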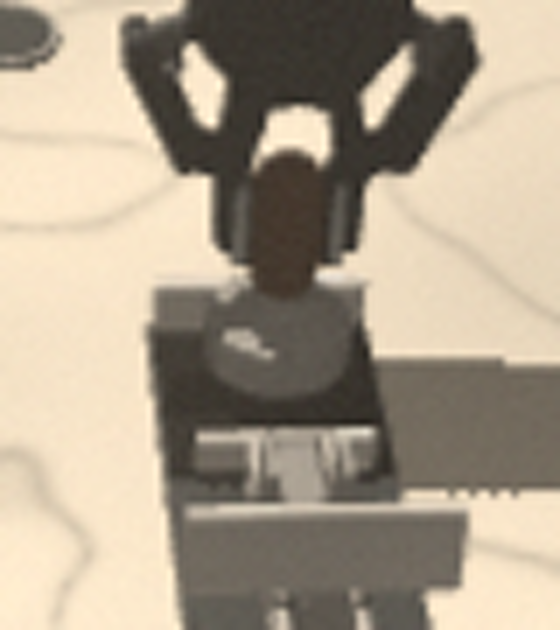

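Request:
move_arm(
  moves=[
    {"linear":[0,-0.1,0.5],"angular":[0,0,0],"jaw":0.6},
    {"linear":[0,-0.1,0.9],"angular":[0,0,0],"jaw":0.6},
    {"linear":[0,-0.1,1.2],"angular":[0,0,0],"jaw":0.6},
    {"linear":[0,-0.1,1.4],"angular":[0,0,0],"jaw":0.6},
    {"linear":[0,-0.1,1.5],"angular":[0,0,0],"jaw":0.6},
    {"linear":[0,-0.1,1.5],"angular":[0,0,0],"jaw":0.6},
  ],
)

```text
time: 14.8
position: [517.1, -91.0, 61.0]
orientation: [0.992, 0.123, 0.0, 0.0]
contact_force: [0.6, 0.5, -3.8]
width: 29.0
```

Request:
move_arm(
  moves=[
    {"linear":[0,0,0.1],"angular":[0,0,0],"jaw":0.6},
    {"linear":[0,0,0.2],"angular":[0,0,0],"jaw":0.6},
    {"linear":[0,0,0.25],"angular":[0,0,0],"jaw":0.6},
  ],
)

```text
time: 15.1
position: [517.4, -91.0, 59.9]
orientation: [0.992, 0.123, 0.001, 0.001]
contact_force: [-3.0, -0.2, 16.0]
width: 28.7
```

Request:
move_arm(
  moves=[
    {"linear":[0,0,0],"angular":[0,0,0],"jaw":0.6},
    {"linear":[0,0,0],"angular":[0,0,0],"jaw":0.3},
    {"linear":[0,0,0],"angular":[0,0,0],"jaw":0},
    {"linear":[0,0,0],"angular":[0,0,0],"jaw":-0.2},
    {"linear":[0,0,0],"angular":[0,0,0],"jaw":-0.4},
    {"linear":[0,0,0],"angular":[0,0,0],"jaw":-0.4},
  ],
)

```text
time: 15.7
position: [517.6, -91.0, 59.9]
orientation: [0.992, 0.123, 0.001, 0.001]
contact_force: [-0.5, 1.0, 0.7]
width: 59.7
```

```bash
python3 - <<'E'
from h import *
from workcell import arm
s=arm.state();delta(s,[516.9,-90.6,60])
S=arm.capture("side");crop(S,245,140,80,90,7,"s19.png")
E
```

```text
t 15.7 pos [517.55 -90.98  59.9 ] F [-0.48  0.96  0.67] w 59.6647156137334 lin cm [-0.05 -0.05 -0.01] ang [ 0.11 -0.07 -0.15]
```

View pics/s19.png

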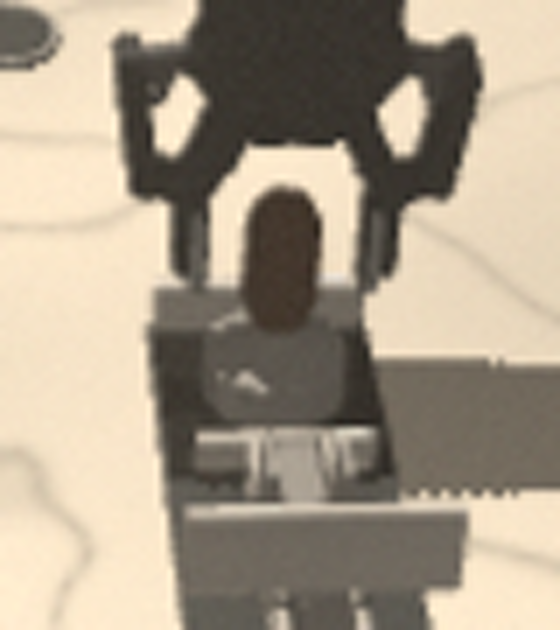

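Standing and released; lift straight up, then move aside for a clear view.

Request:
move_arm(
  moves=[
    {"linear":[0,0,-2],"angular":[0,0,0],"jaw":-0.4},
    {"linear":[0,0,-5],"angular":[0,0,0],"jaw":-0.4},
    {"linear":[0,0,-9],"angular":[0,0,0],"jaw":-0.4},
    {"linear":[0,0,-12],"angular":[0,0,0],"jaw":-0.4},
    {"linear":[0,5,-13],"angular":[0,0,0],"jaw":-0.4},
    {"linear":[0,9,-13],"angular":[0,0,0],"jaw":-0.4},
    {"linear":[0,14,-13],"angular":[0,0,0],"jaw":-0.4},
    {"linear":[0,18,-13],"angular":[0,0,0],"jaw":-0.4},
    {"linear":[0,20,-13],"angular":[0,0,0],"jaw":-0.4},
    {"linear":[0,20,-13],"angular":[0,0,0],"jaw":-0.4},
  ],
)

```text
time: 16.75
position: [565.6, -289.3, 189.6]
orientation: [0.993, 0.12, 0.0, 0.002]
contact_force: [-0.6, -0.0, -0.5]
width: 60.2
```

```bash
python3 - <<'E'
from h import *
from workcell import arm
s=arm.state();st(s)
S=arm.capture("side");T=arm.capture("top");pickle.dump((T,S),open("c20.pkl","wb"));crop(S,245,150,80,85,7,"s20.png");crop(T,218,178,100,76,7,"t20.png")
E
```

```text
t 16.75 slide~ -271.77925268191217 pos [ 565.62 -289.33  189.61] Fx,y,z 0.13542933523134465 0.5989591082935608 -0.5325360554403393 w 60.178538122471075
```

View pics/s20.png

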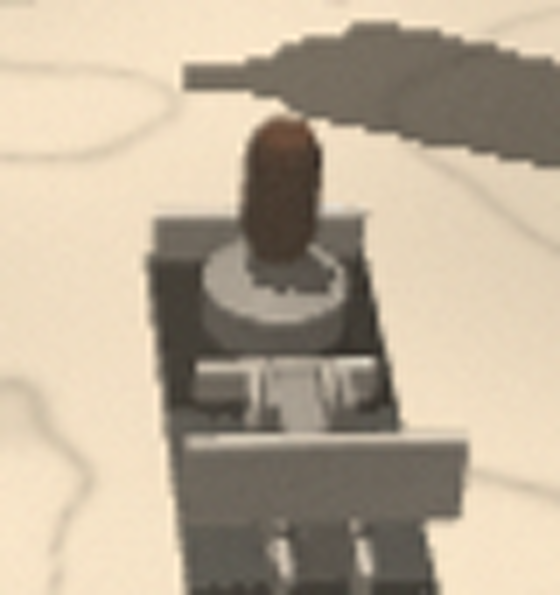

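View pics/t20.png

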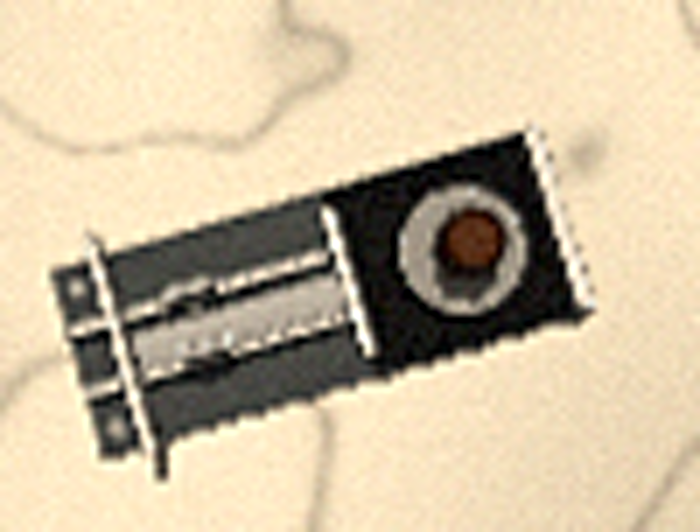

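```bash
python3 - <<'E'
from workcell import arm
print(arm.job_done())
E
```

```text
the job is handed in; nothing more can be done
None
```

I set the dock to the next hole, stood the tamper on the mat between the two plates and handed the job in at about 17 s. No verdict is reported.

- **Slide:** I pinched the button tab and post and drew the slide out about 25 mm. After letting go, I pushed the cross plate outwards in small steps at about 4–6 N. The push force fell to about 1 N near 50 mm of travel, which fits the button popping into the hole. I backed off straight away. The pushing force stayed far below 25 N, though nothing measures the force on the nose directly.
- **Tamper:** I lifted the steel and walnut tamper by its handle, lowered it onto the mat with about 16 N of contact, let go and moved the arm clear.
- **Last checks:** The tab's place in the side pictures matches the popped-out position, not riding on the wall. In the final pictures the tamper stands upright, roughly centred between the two plates, and the robot touches nothing. I did not measure the final tilt or the side offset on the mat.
- **Other objects:** The arm never went near the sugar bowl, puck screen, milk pitcher or toggle. I did not measure their positions again at the end.

No check failed. The one disagreement was the bay length, about 94 mm from the pictures against about 90 mm from the slide travel; the tamper has ample room either way.

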